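# Gauge the guide tube of a test fixture and present the gauge to the reader

### The arm

A 6-joint arm with a two-finger parallel gripper is mounted at the origin on the work surface. World frame = base frame: x ahead of the robot, y to its left, z up, the work surface at z = 0. Lengths are in mm, angles in degrees, forces in N, time in s.
With the tool pointing down it reaches from about 300 to 850 mm from the base axis. Payload 4.2 kg.
Tool frame: the origin (TCP) lies on the mounting face of the last link; the fingertips stand 191 mm ahead of it and the grasp point (between the pads) lies 172 mm ahead of it; z points along the fingers, y is the direction in which the jaws open and shut (so a half turn about z gives the same grasp; the last joint's range is limited). The gripper opens to 91 mm and grips with 3 to 60 N. Pads are 32 mm wide; open, the fingers measure 118 mm over their backs; the gripper's body (76 mm by 178 mm) begins 60 mm behind the grasp point.
Start: joints at [71.906, 18.312, 89.639, -0, 72.044, -1.146], TCP at [167.612, 550.026, 404.776] pointing down, gripper open.
Joint ranges: [-177.97, 177.97], [-48.28, 115.42], [12.27, 149.76], [-77.06, 257.06], [2.81, 150.46], [-146.56, 146.56]. Speed limits (degrees/s): [147.25, 147.25, 180, 180, 180, 180].

### API

Orientations are given as [roll, pitch, yaw] about the fixed x, y, z axes, in that order (R = Rz(yaw) Ry(pitch) Rx(roll)).
In Python, from workcell import env gives the robot as it stands.
- The arm moves only by the shell command python3 -m handwheel 'ROWS' [FORCE]. ROWS is JSON, a list of rows, each an object with "gripper": the opening in per cent of the stroke, from 0 (shut) to 100 (fully open); "travel": the shift along the tool's x, y, z in m, a list of three; "twist": the turn about the tool's z in rad. In form: [{"gripper": gripper, "travel": [x, y, z], "twist": twist}, ...]. A call has 1 to 5 rows; each row shifts and turns the commanded pose from where the row before left it, along the tool's axes as they then stand; what a row does not reach is not made up. A row lasts 1/12 s, in which the tool goes at most 41.7 mm and 7.16 degrees, less where a joint would pass 70% of its speed; a pose out of reach is approached as far as the arm can. A call with a gripper value outside its range is refused whole. The fingers move at their own pace and stop on an object; FORCE is the grip in N (left out, the last holds). Time passes only in rows, so rows that do not move let the fingers close. It gives the time, the measured TCP pose, the force and the opening at its end, in the units of the state.
- env.state(): the state, without advancing time (a new reading comes with each control period).
- env.grab_frame(name): name is "side" or "top" or "wrist"; returns a dict with "frame" (420x560x3 uint8, red, green, blue), "intrinsics" (3x3 intrinsics, pixels), "extrinsics" (4x4, takes a point from camera to world coordinates). Camera axes: x right, y down, z forward; pixel columns grow to the right and rows downward; lengths in mm; the calibration is good to about 2 mm. A picture is of the moment at which its call begins. There is no depth.
- env.job_done(): hands the job in, once; it reports no verdict.
Trained networks look in the newest picture that a camera, given by its name, has taken for a name from the list of things; names that differ only in an ending like _2 or _b are one class to them, and where a whole thing is asked for, a point or a joint stands for the part that bears it (a point fixed in the world has none). Each returns a list of dicts, best first, with "confidence" (0 to 1); they miss things now and then, are a little off and sometimes report something else, mostly with a low value. They report only what shows in the picture. A call takes as long as a camera call.
- env.trace(camera, thing): "pixels" (420x560 bool, what is visible of it) and "uv" ([column, row] in pixels, amid what is visible of it).
- env.pinpoint(camera, thing): "uv" ([column, row] in pixels: a listed point, or the origin of a listed thing).
The state is a dict: "time_s": time; "qpos": joint angles; "qvel": joint speeds; "effort": joint torques, N m; "ee_pos": TCP position; "ee_rot": TCP orientation; "force": force on the tool from outside, world axes, zero at the start; "torque": the same for the moment, N m; "gripper_width": finger opening in mm.
Only numpy, scipy, OpenCV 4.12 (cv2) and the standard library are available. Lean on these libraries where they do the work, as an engineer would, in place of code of your own. Each camera call takes 0.05 s, during which the arm holds its last target. There are 200 camera calls.

### The job

Take the blue-handled gauge rod from its cradle, slide it into the brass guide tube on the front of the test fixture until its collar stops against the tube's mouth, then draw it right out again. Finish by holding the rod still and level in the gripper, pointing straight through the gap of the optical reader with its tip in the middle of the light beam and touching neither post; keep holding it there at the end. Leave the orange gauge and everything else on the bench undisturbed.

Things in the scene. Friction and masses are not known exactly. Their poses are not given: they have to be found in the camera images.
- gauge_grip (a point): Centre of the blue handle of the gauge rod to use (loose, about 0.17 kg, near its centre of mass). x runs along the rod to its tip (level in the cradle), z up. The handle is a flat-sided block 70 mm long (x), 18 wide (y), 22 tall (z), gripped across its sides from above and lifted straight up. The tip lies 123 mm ahead of this point, the collar's face 43 mm. A square stub, 8 x 34 mm, is behind.
- gauge_tip (a point): The tip of that rod, on its axis; same axes. The bare steel shaft, 8 mm in diameter, reaches from the collar to here, 80 mm.
- gauge_collar (a point): Centre of the front face of the brass collar on that rod, 26 mm in diameter and 8 mm thick, between handle and shaft, 80 mm behind the tip; same axes.
- cradle: Fixed black cradle of the blue gauge: base plate 190 x 50 x 10 mm and two posts with open-topped notches, 11 mm wide and 14 deep, that carry the rod level, its axis 50 mm above the bench, 50 mm ahead of and 98 mm behind the collar face. Beside and under the handle there is only the base plate. Origin on the bench below the collar face, x along the rod to its tip, z up.
- spare_grip (a point): Centre of the handle of the other gauge, orange, otherwise the same, in a like cradle, which may be in either of the two places. Not to be used or moved.
- tube_mouth (a point): Centre of the open mouth of the guide tube: fixed, brass, level, 110 mm above the bench, standing out 45 mm from the fixture's front. x is level, along the tube and into the fixture, z up. Outer diameter 30 mm; the mouth, about 19 mm wide, narrows within 9 mm to a bore of 12 mm, deep enough for the 80 mm shaft. The collar cannot enter and stops rigidly on the mouth.
- fixture: Fixed grey test fixture with a green circuit board on its deck and an open clear lid at its rear. 280 mm deep (x), 320 mm wide (y), 150 mm tall without the lid; its front face lies 45 mm behind the tube mouth. Origin on the bench right below the tube mouth, x along the tube into the fixture, z up.
- beam (a point): Middle of the light beam of the optical reader: half-way between its two posts, 110 mm above the bench. Axes: x level, straight through the gap (the beam itself runs along y), pointing away from the robot; z up. The gauge comes in from the -x side, or from above.
- reader: Fixed optical reader: white base 100 x 130 mm, 35 tall, its centre 10 mm further along x than the origin; two grey posts with red caps and red windows on their inner faces, each 26 mm (x) by 22 (y), tops 143 mm above the bench, 50 mm apart, the gap open at the top and both ends. Origin on the bench below the beam's middle, axes as for the beam.
- red_bin: Loose red tray, 160 x 190 x 70 mm, origin under its centre. Bystander.
- spray: Loose white bottle with blue cap, 60 mm in diameter, 130 mm tall, origin under its centre. Bystander.
- tape: Loose yellow ring, 90 mm in diameter, 20 mm tall, origin under its centre. Bystander.
- driver: Loose screwdriver lying along its x. Bystander.
- card: Loose small circuit board, 90 x 60 mm, origin under its centre. Bystander.

How it is judged (in metres and radians):
On the way, in this order (a step that is already met when the one before it is completed fails the run):
1. the gauge, held in the gripper, is in the guide tube with its collar stopped against the mouth (collar face within 3 mm of it) (x of gauge_collar in the frame of tube_mouth above -0.003 m and distance between gauge_collar and tube_mouth below 0.006 m and angle between the x axis of gauge_tip and the x axis of tube_mouth, either way round below 0.12 rad and x of gauge_tip in the frame of tube_mouth above 0.07 m and contact force between gauge and the fingers above 0.5 N), for 0.2 s.
2. the gauge is drawn right out of the tube (tip at least 10 mm in front of the mouth) (x of gauge_tip in the frame of tube_mouth below -0.01 m), for 0.1 s.
At the end, for the whole second after the job is handed in: The gripper holds the blue gauge, still (under 20 mm/s), its tip within 10 mm of the middle of the beam, level within 0.1 rad, in line with the reader's gap within 0.2 rad, its handle over 90 mm above the bench, and the gauge touches neither the reader nor the fixture (distance between gauge_tip and beam below 0.01 m and angle between gauge_tip's own x axis and vertical between 1.4708 and 1.6708 rad and angle between the x axis of gauge_tip and the x axis of beam, either way round below 0.2 rad and contact force between gauge and the fingers above 0.5 N and contact force between gauge and reader below 0.1 N and contact force between gauge and fixture below 0.1 N and linear speed of gauge below 0.02 m/s and height (world z) of gauge_grip above 0.09 m); the arm keeps its last pose, push and grip.
It fails at once if the orange gauge is moved by more than 15 mm (distance of spare_grip from where it was at the start of the episode above 0.015 m).
It fails at once if a bystander is moved by more than 20 mm (distance of any of red_bin, spray, tape, driver, card from where it was at the start of the episode above 0.02 m).
It also fails if it takes over 58 s, if anything falls off the work surface, if the arm or the gripper's body presses on something with over 40 N, if the wrist force passes 120 N, or if a joint passes its speed limit or range.

## Working session

There is one attempt and no reset: what is moved stays moved. The work goes in short steps, Python scripts to look and compute and a shell command to move; the robot and the scene stay as the last step left them, time stands still between calls to the robot, and variables do not carry over. Pictures are saved under pics/ and viewed, about 8 in all and at most 12, crops included, and the job is handed in when it is done.

```bash
mkdir -p pics; ls; python3 - <<'E'
from workcell import env
import cv2,numpy as np
s=env.state();print(s)
for c in("top","side"):
    f=env.grab_frame(c);cv2.imwrite(f"pics/{c}0.png",f["frame"][:,:,::-1]);print(c,f["intrinsics"],f["extrinsics"])
    for t in["gauge_grip","gauge_tip","gauge_collar","cradle","spare_grip","tube_mouth","fixture","beam","reader","red_bin","spray","tape","driver","card"]:
        print(t,[(np.round(d["uv"],1).tolist(),round(d["confidence"],2)) for d in env.pinpoint(c,t)[:3]])
E
```

```text
pics
{'time_s': 0.0, 'qpos': array([ 7.19048023e+01,  1.83507464e+01,  8.97065361e+01, -2.93954236e-03,
        7.20448472e+01, -1.14696097e+00]), 'qvel': array([ 0.06308725,  0.04419623, -0.00082663,  0.05896922,  0.03952718,
        0.0433295 ]), 'effort': array([-2.55232160e-03, -4.12466097e+01, -2.31967467e+01,  7.25103356e-02,
        4.58805438e-02, -1.43132402e-04]), 'ee_pos': array([167.57869152, 549.85594792, 403.92807968]), 'ee_rot': array([-1.79897835e+02,  7.49880756e-04,  1.63052673e+02]), 'force': array([-0.15263904, -0.74386899,  0.01107959]), 'torque': array([0.04758426, 0.04508004, 0.02302217]), 'gripper_width': 90.97604274452634}
top [[412.53702187   0.         278.43593206]
 [  0.         412.53702187 213.18001944]
 [  0.           0.           1.        ]] [[-2.65133837e-02 -9.83657102e-01  1.78089154e-01  3.56799898e+02]
 [-9.99599172e-01  2.78570051e-02  5.04794665e-03 -2.06704360e+02]
 [-9.92647904e-03 -1.77883932e-01 -9.84001408e-01  9.85632032e+02]
 [ 0.00000000e+00  0.00000000e+00  0.00000000e+00  1.00000000e+00]]
gauge_grip [([256.8, 248.8], 0.77)]
gauge_ti
[... 819 characters left out ...]
000e+00  1.00000000e+00]]
gauge_grip [([308.1, 238.5], 0.83)]
gauge_tip [([291.3, 166.3], 0.66), ([270.1, 260.8], 0.56), ([214.4, 262.0], 0.3)]
gauge_collar [([298.5, 248.1], 0.78)]
cradle [([295.3, 257.8], 0.76)]
spare_grip [([311.0, 192.6], 0.53)]
tube_mouth [([263.8, 334.6], 0.66)]
fixture [([266.9, 366.6], 0.83), ([297.3, 248.9], 0.4)]
beam [([209.1, 224.8], 0.62), ([309.3, 240.0], 0.3)]
reader [([213.3, 254.8], 0.8)]
red_bin [([292.0, 165.9], 0.78), ([213.9, 256.1], 0.63)]
spray [([230.5, 200.9], 0.62), ([169.9, 301.8], 0.36)]
tape [([337.7, 307.2], 0.86)]
driver [([364.5, 218.3], 0.65), ([230.6, 199.7], 0.47)]
card [([169.2, 300.0], 0.58), ([309.6, 190.9], 0.3), ([214.5, 258.0], 0.21)]
```

View pics/top0.png

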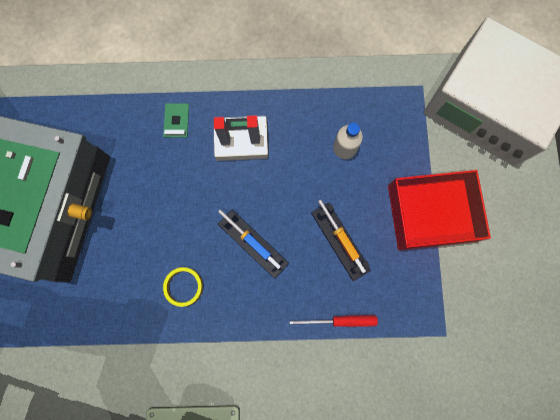

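View pics/side0.png

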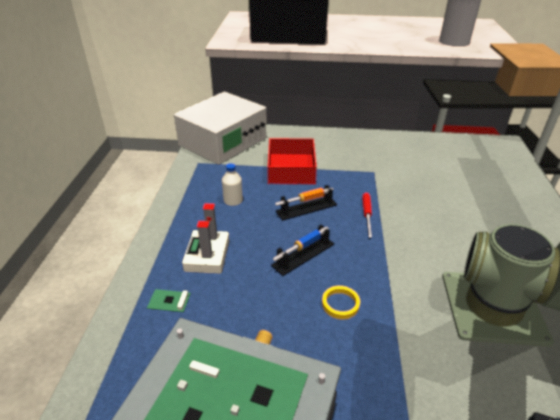

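```bash
cat > h.py <<'E'
from workcell import env
import cv2,numpy as np
from scipy.spatial.transform import Rotation as R
def ray(f,uv):
    K,E=f["intrinsics"],f["extrinsics"]
    return E[:3,3],E[:3,:3]@np.linalg.solve(K,[*uv,1])
def onz(f,uv,z):
    o,d=ray(f,uv);return o+d*(z-o[2])/d[2]
def proj(f,p):
    E=f["extrinsics"];q=f["intrinsics"]@(E[:3,:3].T@(np.array(p,float)-E[:3,3]));return q[:2]/q[2]
Z=dict(gauge_grip=50,gauge_tip=50,gauge_collar=50,cradle=0,spare_grip=50,tube_mouth=110,fixture=0,beam=110,reader=0,red_bin=0,spray=0,tape=0,driver=12,card=0)
def best(c,t):
    r=env.pinpoint(c,t);return (r[0]["uv"],r[0]["confidence"]) if r else None
E
python3 - <<'E'
from h import *
for c in("top","side"):
    f=env.grab_frame(c)
    for t in Z:
        b=best(c,t)
        if b: print(c,t,onz(f,b[0],Z[t]).round(1),round(b[1],2))
E
```

```text
top gauge_grip [ 445.  -145.6   50. ] 0.8
top gauge_tip [539.3 -68.2  50. ] 0.95
top gauge_collar [ 480.9 -122.4   50. ] 0.91
top cradle [ 481.5 -119.5    0. ] 0.95
top spare_grip [ 446.3 -357.2   50. ] 0.83
top tube_mouth [524.7 210.7 110. ] 0.77
top beam [ 712.5 -112.   110. ] 0.78
top reader [ 712.7 -111.8    0. ] 0.76
top red_bin [ 517.  -573.7    0. ] 0.94
top spray [ 684.8 -362.     0. ] 0.91
top tape [368.6  30.4   0. ] 0.97
top driver [ 277.1 -324.1   12. ] 0.66
top card [786.   49.9   0. ] 0.73
side gauge_tip [541.6 -59.5  50. ] 0.85
side gauge_collar [ 475.3 -124.    50. ] 0.81
side cradle [ 484.4 -127.6    0. ] 0.84
side spare_grip [ 449.5 -363.9   50. ] 0.72
side tube_mouth [527.9 204.1 110. ] 0.91
side fixture [519.  214.9   0. ] 0.92
side beam [ 708.5 -120.4  110. ] 0.81
side reader [ 704.  -106.6    0. ] 0.93
side red_bin [ 532.  -589.9    0. ] 0.9
side spray [ 693.7 -376.7    0. ] 0.66
side tape [367.3  27.7  -0. ] 0.58
side driver [ 280.7 -300.8   12. ] 0.54
side card [781.   51.9   0. ] 0.83
```

The top picture shows the blue gauge at (250,245) with its tip up-left at (220,207). The tube mouth is at about (89,215), and the reader posts are at (219,125) and (252,125). The side picture agrees and shows the lid clear of my path. I'll move over the gauge and turn the tool.

```bash
T='x'
python3 -m handwheel '[{"gripper":100,"travel":[-0.0236,-0.029,0],"twist":0},{"gripper":100,"travel":[-0.0236,-0.029,0],"twist":0},{"gripper":100,"travel":[-0.0236,-0.029,0],"twist":0},{"gripper":100,"travel":[-0.0236,-0.029,0],"twist":0},{"gripper":100,"travel":[-0.0236,-0.029,0],"twist":0}]' 30
python3 -m handwheel '[{"gripper":100,"travel":[-0.0236,-0.029,0],"twist":0},{"gripper":100,"travel":[-0.0236,-0.029,0],"twist":0},{"gripper":100,"travel":[-0.0236,-0.029,0],"twist":0},{"gripper":100,"travel":[-0.0236,-0.029,0],"twist":0},{"gripper":100,"travel":[-0.0236,-0.029,0],"twist":0}]'
python3 -m handwheel '[{"gripper":100,"travel":[-0.0236,-0.029,0],"twist":0},{"gripper":100,"travel":[-0.0236,-0.029,0],"twist":0},{"gripper":100,"travel":[-0.0236,-0.029,0],"twist":0},{"gripper":100,"travel":[-0.0236,-0.029,0],"twist":0},{"gripper":100,"travel":[-0.0236,-0.029,0],"twist":0}]'
python3 -m handwheel '[{"gripper":100,"travel":[-0.0236,-0.029,0],"twist":0},{"gripper":100,"travel":[-0.0236,-0.029,0],"twist":0},{"gripper":100,"travel":[-0.0236,-0.029,0],"twist":0},{"gripper":100,"travel":[-0.0236,-0.029,0],"twist":0},{"gripper":100,"travel":[-0.0236,-0.029,0],"twist":0}]'
python3 -m handwheel '[{"gripper":100,"travel":[0,0,0],"twist":0.12},{"gripper":100,"travel":[0,0,0],"twist":0.12},{"gripper":100,"travel":[0,0,0],"twist":0.12},{"gripper":100,"travel":[0,0,0],"twist":0.12},{"gripper":100,"travel":[0,0,0],"twist":0.12}]'
python3 -m handwheel '[{"gripper":100,"travel":[0,0,0],"twist":0.12},{"gripper":100,"travel":[0,0,0],"twist":0.12},{"gripper":100,"travel":[0,0,0],"twist":0.12},{"gripper":100,"travel":[0,0,0],"twist":0.12},{"gripper":100,"travel":[0,0,0],"twist":0.12}]'
python3 -m handwheel '[{"gripper":100,"travel":[0,0,0],"twist":0.12},{"gripper":100,"travel":[0,0,0],"twist":0.12},{"gripper":100,"travel":[0,0,0],"twist":0.12},{"gripper":100,"travel":[0,0,0],"twist":0.12},{"gripper":100,"travel":[0,0,0],"twist":0.12}]'
python3 -m handwheel '[{"gripper":100,"travel":[0,0,0],"twist":0.12},{"gripper":100,"travel":[0,0,0],"twist":0.12},{"gripper":100,"travel":[0,0,0],"twist":0.1},{"gripper":100,"travel":[0,0,0],"twist":0}]'
python3 - <<'E'
from h import *
f=env.grab_frame("wrist");cv2.imwrite("pics/w1.png",f["frame"][:,:,::-1])
s=env.state();print(s["ee_pos"],s["ee_rot"],f["extrinsics"].round(3).tolist())
for t in["gauge_grip","gauge_tip","gauge_collar"]:
    b=best("wrist",t)
    if b: print(t,b,onz(f,b[0],50).round(1))
for t in["gauge_grip"]:
  for d in env.trace("wrist",t)[:1]:
    ys,xs=np.nonzero(d["pixels"]);P=np.array([onz(f,(x,y),50)[:2] for x,y in zip(xs[::5],ys[::5])]).astype(np.float32)
    print(cv2.minAreaRect(P),cv2.fitLine(P,cv2.DIST_HUBER,0,.01,.01).ravel())
E
```

```text
time_s: 3.42
ee_pos: [238.4, 375.3, 404.8]
ee_rot: [180.0, 0.0, 163.1]
force: [1.3, 1.0, -0.4]
gripper_width: 91.2
time_s: 3.83
ee_pos: [308.9, 202.1, 405.0]
ee_rot: [180.0, 0.0, 163.1]
force: [1.7, 0.4, -0.9]
gripper_width: 90.9
time_s: 4.25
ee_pos: [379.5, 28.8, 405.1]
ee_rot: [180.0, 0.1, 163.0]
force: [0.9, 0.1, -0.9]
gripper_width: 91.1
time_s: 4.67
ee_pos: [450.3, -144.4, 404.9]
ee_rot: [180.0, 0.0, 163.0]
force: [0.6, 0.5, -0.4]
gripper_width: 91.2
time_s: 5.08
ee_pos: [450.0, -142.6, 404.7]
ee_rot: [180.0, -0.0, 128.3]
force: [-0.3, 0.3, -0.4]
gripper_width: 91.2
time_s: 5.5
ee_pos: [450.0, -142.4, 404.8]
ee_rot: [180.0, -0.0, 94.0]
force: [-0.3, -0.7, -0.0]
gripper_width: 91.2
time_s: 5.92
ee_pos: [450.0, -142.4, 404.8]
ee_rot: [180.0, -0.0, 59.6]
force: [-0.6, 0.1, 0.8]
gripper_width: 91.3
time_s: 6.25
ee_pos: [450.0, -142.4, 404.8]
ee_rot: [180.0, -0.0, 40.3]
force: [-0.2, -0.2, -0.0]
gripper_width: 91.0
[ 450.0175495  -142.34376551  404.79328723] [ 1.79995988e+02 -7.89444308e-03  4.05638907e+01] [[0.647, -0.735, -0.201, 505.781], [-0.762, -0.625, -0.169, -95.274], [-0.001, 0.263, -0.965, 386.259], [0.0, 0.0, 0.0, 1.0]]
gauge_grip ([285.1, 195.9], 0.97) [ 450.7 -148.7   50. ]
gauge_tip ([277.2, 55.4], 0.56) [537.9 -65.2  50. ]
gauge_collar ([286.0, 155.1], 0.57) [ 479.7 -124.9   50. ]
((469.0980224609375, -132.8282012939453), (195.07566833496094, 26.103429794311523), 42.909568786621094) [   0.70136833    0.7127991   473.05136    -130.54266   ]
```

View pics/w1.png

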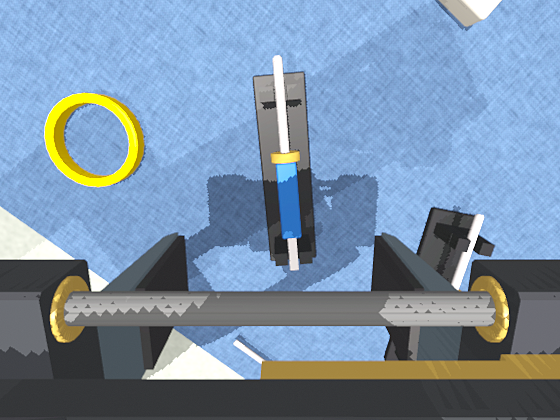

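```bash
python3 - <<'E'
from h import *
f=env.grab_frame("wrist");hsv=cv2.cvtColor(f["frame"],cv2.COLOR_RGB2HSV)
t=env.trace("wrist","gauge_grip")[0]["pixels"]
m=(t&(hsv[...,0]>100)&(hsv[...,0]<118)&(hsv[...,1]>150)&(hsv[...,2]>130)).astype(np.uint8)
m=cv2.morphologyEx(m,cv2.MORPH_OPEN,np.ones((3,3)));n,l,st,c=cv2.connectedComponentsWithStats(m);print(st[1:],c[1:])
k=1+np.argmax(st[1:,4]);ys,xs=np.nonzero(l==k)
P=np.array([onz(f,(x,y),61)[:2] for x,y in zip(xs,ys)]).astype(np.float32);print(cv2.minAreaRect(P),P.mean(0),cv2.fitLine(P,cv2.DIST_L2,0,.01,.01).ravel())
E
```

```text
[[ 278  175   23   64 1162]] [[289.39328744 207.67728055]]
((446.852294921875, -156.4487762451172), (57.722572326660156, 17.756134033203125), 45.264095306396484) [ 446.60678 -157.01228] [   0.7195841     0.69440526  446.60684    -157.01227   ]
```

The wrist picture shows the blue gauge with its tip at (278,58), collar at (286,157), handle from y=163 to 238 and stub end at (294,268). The axis is turned about 4° from the tool's x axis.

```bash
python3 - <<'E'
from h import *
f=env.grab_frame("wrist");s=env.state()
A=[onz(f,p,50)[:2] for p in[(278,60),(286,158),(294,267)]]
print(A)
d=A[0]-A[2];print("yaw",np.degrees(np.arctan2(d[1],d[0])),np.linalg.norm(d), np.linalg.norm(A[0]-A[1]))
# rod lateral edge measurement: blue rows
hsv=cv2.cvtColor(f["frame"],cv2.COLOR_RGB2HSV)
# shaft: bright low-sat pixels within window, per row centre
pts=[]
for y in list(range(64,150,4)):
    row=hsv[y,262:300];x=np.nonzero((row[:,1]<50)&(row[:,2]>170))[0]
    if len(x)>3: pts.append(onz(f,(262+x.mean(),y),51)[:2])
pts=np.array(pts,np.float32);v=cv2.fitLine(pts,cv2.DIST_HUBER,0,.01,.01).ravel();print(len(pts),v,np.degrees(np.arctan2(v[1],v[0])))
# side/top cross checks of grip & yaw
for c in("top","side"):
    g=env.grab_frame(c)
    for t in("gauge_grip","gauge_tip","gauge_collar"):
        b=best(c,t)
        if b:print(c,t,b[1],onz(g,b[0],50).round(1))
E
```

```text
[array([535.36791046, -67.83936344]), array([ 477.5874854 , -126.49866395]), array([ 402.64101357, -201.34686565])]
yaw 45.16799204886096 188.25695817669518 82.33766486652183
22 [  0.7030251   0.7111651 508.47446   -94.124016 ] 45.32979
top gauge_grip 0.42 [ 441.5 -150.8   50. ]
side gauge_grip 0.73 [ 451.2 -153.4   50. ]
side gauge_tip 0.54 [546.2 -62.   50. ]
side gauge_collar 0.85 [ 476.3 -117.3   50. ]
```

```bash
python3 -m handwheel '[{"gripper":100,"travel":[0,0,0],"twist":-0.081},{"gripper":100,"travel":[-0.0077,0.0076,0.02],"twist":0},{"gripper":100,"travel":[0,0,0.04],"twist":0},{"gripper":100,"travel":[0,0,0.04],"twist":0},{"gripper":100,"travel":[0,0,0],"twist":0}]' 30
python3 -m handwheel '[{"gripper":100,"travel":[0,0,0],"twist":0}]'
python3 - <<'E'
from h import *
f=env.grab_frame("wrist");cv2.imwrite("pics/w2.png",f["frame"][:,:,::-1]);s=env.state();print(s["ee_pos"],s["ee_rot"])
for p in [(450,-153.5),(537,-66)]: print(proj(f,[*p,50]))
hsv=cv2.cvtColor(f["frame"],cv2.COLOR_RGB2HSV)
for t in("gauge_grip","gauge_tip","gauge_collar"):
    b=best("wrist",t)
    if b:print(t,b[1],b[0],onz(f,b[0],50).round(1))
E
```

```text
time_s: 7.47
ee_pos: [447.3, -152.4, 298.7]
ee_rot: [-179.2, 0.3, 45.1]
force: [-1.3, 0.2, -0.1]
gripper_width: 91.1
time_s: 7.55
ee_pos: [449.7, -153.1, 303.8]
ee_rot: [-179.8, 0.1, 45.1]
force: [-0.2, 0.4, 0.5]
gripper_width: 91.1
[ 450.59830581 -153.36329199  305.66515595] [ 1.79965654e+02 -2.46161274e-02  4.50831279e+01]
[281.9380883  224.09970605]
[282.00467714  17.54115915]
gauge_grip 0.85 [282.0, 224.4] [ 449.9 -153.7   50. ]
gauge_tip 0.57 [280.4, 17.5] [536.4 -65.3  50. ]
gauge_collar 0.75 [283.2, 160.8] [ 479.9 -124.5   50. ]
```

View pics/w2.png

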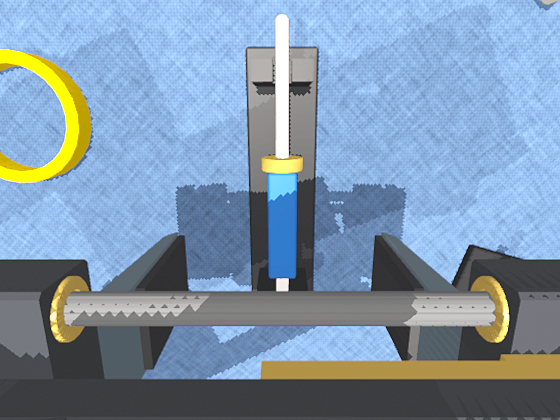

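The rod now runs straight up the image at column 282, centred between the fingers. All the estimates agree, so I'll descend, grip and lift.

```bash
python3 -m handwheel '[{"gripper":100,"travel":[0,0,0.03],"twist":0},{"gripper":100,"travel":[0,0,0.03],"twist":0},{"gripper":100,"travel":[0,0,0.0228],"twist":0},{"gripper":100,"travel":[0,0,0],"twist":0},{"gripper":100,"travel":[0,0,0],"twist":0}]' 30
for i in 1 2 ; do python3 -m handwheel '[{"gripper":10,"travel":[0,0,0],"twist":0},{"gripper":10,"travel":[0,0,0],"twist":0},{"gripper":10,"travel":[0,0,0],"twist":0},{"gripper":10,"travel":[0,0,0],"twist":0},{"gripper":10,"travel":[0,0,0],"twist":0}]' 30; done
```

```text
time_s: 8.17
ee_pos: [450.5, -153.3, 222.8]
ee_rot: [180.0, -0.0, 45.1]
force: [0.6, -0.5, 0.0]
gripper_width: 90.8
time_s: 8.58
ee_pos: [450.2, -153.2, 222.7]
ee_rot: [179.9, -0.0, 45.1]
force: [-0.1, 0.4, 1.4]
gripper_width: 60.7
time_s: 9.0
ee_pos: [450.0, -153.2, 221.8]
ee_rot: [-180.0, 0.0, 45.1]
force: [-0.6, -0.9, -0.7]
gripper_width: 27.5
```

```bash
python3 -m handwheel '[{"gripper":0,"travel":[0,0,0],"twist":0},{"gripper":0,"travel":[0,0,0],"twist":0},{"gripper":0,"travel":[0,0,0],"twist":0},{"gripper":0,"travel":[0,0,0],"twist":0},{"gripper":0,"travel":[0,0,0],"twist":0}]' 35
python3 -m handwheel '[{"gripper":0,"travel":[0,0,0],"twist":0},{"gripper":0,"travel":[0,0,-0.01],"twist":0},{"gripper":0,"travel":[0,0,-0.02],"twist":0},{"gripper":0,"travel":[0,0,-0.02],"twist":0},{"gripper":0,"travel":[0,0,-0.02],"twist":0}]'
python3 -m handwheel '[{"gripper":0,"travel":[0,0,-0.02],"twist":0},{"gripper":0,"travel":[0,0,-0.01],"twist":0},{"gripper":0,"travel":[0,0,0],"twist":0},{"gripper":0,"travel":[0,0,0],"twist":0}]'
python3 - <<'E'
from h import *
f=env.grab_frame("wrist");cv2.imwrite("pics/w3.png",f["frame"][:,:,::-1]);s=env.state();print(s["ee_pos"],s["ee_rot"])
for t in("gauge_grip","gauge_tip","gauge_collar","beam","reader","tube_mouth"):
    b=best("wrist",t)
    if b:print(t,b[1],b[0],onz(f,b[0],Z[t]+(100 if 'gauge' in t else 0)).round(1))
g=env.grab_frame("top")
for t in ("fixture","tube_mouth","reader","beam"):
    for d in env.trace("top",t)[:1]:
        m=d["pixels"].astype(np.uint8);print(t,d["confidence"],m.sum());cv2.imwrite(f"pics/m_{t}.png",m*255)
for c in("top","side"):
    g=env.grab_frame(c); 
    for t in("tube_mouth","beam","reader","fixture"):
        b=best(c,t)
        if b:print(c,t,b[1],b[0],onz(g,b[0],Z[t]).round(1))
cv2.imwrite("pics/topz.png",cv2.resize(env.grab_frame("top")["frame"][80:300,0:290,::-1],None,fx=2.7,fy=2.7,interpolation=cv2.INTER_CUBIC))
E
```

```text
time_s: 9.42
ee_pos: [450.0, -153.2, 221.9]
ee_rot: [-180.0, -0.0, 45.1]
force: [1.2, -1.3, 0.1]
gripper_width: 17.7
time_s: 9.83
ee_pos: [449.7, -153.1, 292.3]
ee_rot: [-179.9, 0.0, 45.1]
force: [-0.0, -0.3, -1.1]
gripper_width: 17.7
time_s: 10.17
ee_pos: [449.8, -153.1, 321.9]
ee_rot: [180.0, -0.0, 45.1]
force: [-0.7, 0.0, -0.8]
gripper_width: 18.0
[ 449.55819432 -153.03351206  321.14559154] [-1.79916355e+02  3.58356260e-02  4.50836883e+01]
gauge_grip 0.65 [280.7, 279.0] [ 450.2 -153.5  150. ]
gauge_collar 0.61 [281.1, 186.2] [ 480.1 -123.7  150. ]
fixture 0.63 14074
tube_mouth 0.76 14001
reader 0.65 2359
beam 0.79 2263
top tube_mouth 0.73 [182.4, 286.9] [364.1   3.  110. ]
top beam 0.82 [237.6, 128.6] [ 710.5 -115.8  110. ]
top reader 0.67 [239.9, 144.3] [ 713.3 -109.8    0. ]
side tube_mouth 0.89 [263.3, 332.3] [531.6 203.4 110. ]
side beam 0.78 [205.3, 224.4] [ 718.7 -115.8  110. ]
side reader 0.76 [213.6, 258.6] [ 704.6 -105.4    0. ]
side fixture 0.68 [266.9, 364.1] [525.9 202.5   0. ]
```

View pics/topz.png

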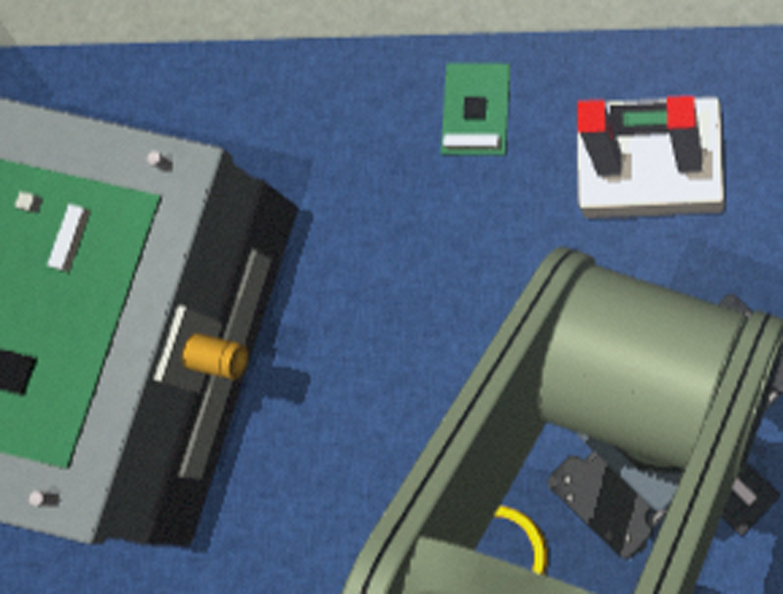

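The crop shows the tube mouth at about (241,360) crop pixels and the deck's front edge running from (227,150) to (92,543). The reader's cap centres are at (592,116) and (681,112).

```bash
python3 - <<'E'
from h import *
g=env.grab_frame("top");C=lambda x,y:((x+.5)/2.7-.5,(y+.5)/2.7-.5+80)
a=onz(g,C(227,150),150);b=onz(g,C(92,543),150);d=a-b;print(a,b,np.linalg.norm(d),"yaw tube",np.degrees(np.arctan2(d[1],d[0]))+90)
mid=(a+b)/2;y=np.arctan2(d[1],d[0])+np.pi/2;u=np.array([np.cos(y),np.sin(y)]);print("mouth from edge",mid[:2]-45*u)
print("mouth direct",onz(g,C(241,360),110))
l=onz(g,C(592.5,116),143);r=onz(g,C(681,112),143);d=l-r;print(l,r,np.linalg.norm(d),"yaw reader",np.degrees(np.arctan2(d[1],d[0]))-90,(l+r)/2)
e1=onz(g,C(580,207),35);e2=onz(g,C(723,203),35);d=e1-e2;print(np.linalg.norm(d),np.degrees(np.arctan2(d[1],d[0]))-90,(e1+e2)/2)
# colour: red caps, brass
hsv=cv2.cvtColor(g["frame"],cv2.COLOR_RGB2HSV)
m=(((hsv[...,0]<5)|(hsv[...,0]>174))&(hsv[...,1]>150)&(hsv[...,2]>120)).astype(np.uint8);m[:, 290:]=0
n,lb,st,c=cv2.connectedComponentsWithStats(m)
for k in range(1,n):
    if st[k,4]>30:print("red",st[k],c[k],onz(g,c[k],143))
m=((hsv[...,0]>12)&(hsv[...,0]<25)&(hsv[...,1]>130)&(hsv[...,2]>90)).astype(np.uint8)
n,lb,st,c=cv2.connectedComponentsWithStats(m)
for k in range(1,n):
    if st[k,4]>40:
        ys,xs=np.nonzero(lb==k);print("brass",st[k],c[k],cv2.minAreaRect(np.c_[xs,ys].astype(np.float32)))
s=env.grab_frame("side")
hsv=cv2.cvtColor(s["frame"],cv2.COLOR_RGB2HSV)
m=(((hsv[...,0]<5)|(hsv[...,0]>174))&(hsv[...,1]>150)&(hsv[...,2]>100)).astype(np.uint8)
n,lb,st,c=cv2.connectedComponentsWithStats(m)
for k in range(1,n):
    if st[k,4]>30:print("red side",st[k],c[k],onz(s,c[k],143))
E
```

```text
[689.42331496 209.91166005 150.        ] [383.83611782 293.11233698 150.        ] 316.7110476358166 yaw tube 74.76954051828261
mouth from edge [524.80811911 208.0925347 ]
mouth direct [527.25766127 208.31176121 110.        ]
[712.0270813  -79.32148567 143.        ] [ 713.24382888 -150.34835987  143.        ] 71.03729537016305 yaw reader 0.9814268715532677 [ 712.63545509 -114.83492277  143.        ]
127.46805978401756 -0.03664669195188708 [ 672.02908289 -115.50180705   35.        ]
red [214 117  10  12 116] [218.60344828 122.68965517] [711.96692525 -78.18108007 143.        ]
red [247 116  10  12 117] [251.47008547 121.35897436] [ 712.83217357 -149.39498082  143.        ]
brass [ 67 204  21  16 238] [ 76.8697479  211.08823529] ((76.8823471069336, 211.02940368652344), (19.30681037902832, 13.341224670410156), 12.528807640075684)
brass [334 227  25  34 283] [346.53003534 242.93286219] ((345.9106750488281, 243.84925842285156), (35.017051696777344, 10.450949668884277), 59.34933090209961)
red side [443 126  38   7 215] [461.7627907  128.93488372] [ -36.60897397 -650.75797282  143.        ]
red side [268 139  32  45 954] [280.67714885 156.16142558] [ 550.93335301 -416.32018431  143.        ]
red side [363 193   8  23 146] [366.44520548 203.49315068] [ 307.70339371 -200.75620141  143.        ]
red side [203 204  11   6  58] [208.48275862 206.48275862] [ 714.38992271 -148.85287276  143.        ]
red side [197 217  14  11  90] [203.77777778 223.14444444] [711.57671726 -81.25095293 143.        ]
```

```bash
python3 -m handwheel '[{"gripper":0,"travel":[0.0221,-0.0156,0],"twist":0},{"gripper":0,"travel":[0.0221,-0.0156,0],"twist":0},{"gripper":0,"travel":[0.0221,-0.0156,0],"twist":0},{"gripper":0,"travel":[0.0221,-0.0156,0],"twist":0},{"gripper":0,"travel":[0.0221,-0.0156,0],"twist":0}]'
python3 -m handwheel '[{"gripper":0,"travel":[0.0221,-0.0156,0],"twist":0},{"gripper":0,"travel":[0.0221,-0.0156,0],"twist":0},{"gripper":0,"travel":[0.0221,-0.0158,0],"twist":0},{"gripper":0,"travel":[0,0,0],"twist":-0.06},{"gripper":0,"travel":[0,0,0],"twist":-0.06}]'
python3 -m handwheel '[{"gripper":0,"travel":[0,0,0],"twist":-0.08},{"gripper":0,"travel":[0,0,0],"twist":-0.08},{"gripper":0,"travel":[0,0,0],"twist":-0.08},{"gripper":0,"travel":[0,0,0],"twist":-0.08},{"gripper":0,"travel":[0,0,0],"twist":-0.079}]'
python3 -m handwheel '[{"gripper":0,"travel":[0,0,0.013],"twist":0},{"gripper":0,"travel":[0,0,0.013],"twist":0},{"gripper":0,"travel":[0,0,0.0132],"twist":0},{"gripper":0,"travel":[0,0,0],"twist":0},{"gripper":0,"travel":[0,0,0],"twist":0}]'
python3 - <<'E'
from h import *
f=env.grab_frame("wrist");cv2.imwrite("pics/w4.png",f["frame"][:,:,::-1]);s=env.state();print(s["ee_pos"],s["ee_rot"],s["gripper_width"])
for c in("wrist","top","side"):
  f=env.grab_frame(c)
  for t in("gauge_grip","gauge_tip","gauge_collar","tube_mouth"):
    b=best(c,t)
    if b:print(c,t,b[1],b[0],onz(f,b[0],110).round(1))
E
```

```text
time_s: 11.83
ee_pos: [472.8, -18.7, 322.0]
ee_rot: [180.0, -0.0, 45.1]
force: [-0.0, -0.0, -1.2]
gripper_width: 18.2
time_s: 12.25
ee_pos: [486.5, 61.8, 321.9]
ee_rot: [180.0, -0.0, 52.3]
force: [0.2, -0.7, -1.9]
gripper_width: 17.7
time_s: 12.67
ee_pos: [486.3, 60.3, 321.9]
ee_rot: [-180.0, -0.0, 75.0]
force: [0.1, -0.0, -1.7]
gripper_width: 17.7
time_s: 13.08
ee_pos: [486.2, 60.3, 282.4]
ee_rot: [-179.9, 0.0, 74.8]
force: [0.4, 0.0, -1.4]
gripper_width: 17.8
[486.5600041   60.32760175 283.07223152] [ 1.79984015e+02 -1.33491234e-02  7.48166318e+01] 18.0677766464882
wrist gauge_grip 0.67 [278.1, 278.6] [485.4  60.5 110. ]
wrist gauge_collar 0.96 [277.8, 184.9] [496.5 101.9 110. ]
top gauge_grip 0.44 [154.4, 232.1] [481.6  64.9 110. ]
top tube_mouth 0.34 [341.9, 147.6] [ 659.  -346.8  110. ]
side gauge_grip 0.82 [291.6, 279.5] [485.3  55.9 110. ]
side gauge_tip 0.82 [269.3, 325.6] [521.5 186.1 110. ]
side gauge_collar 0.8 [287.2, 297.7] [491.1 109.7 110. ]
side tube_mouth 0.57 [263.1, 335.9] [531. 212. 110.]
```

View pics/w4.png

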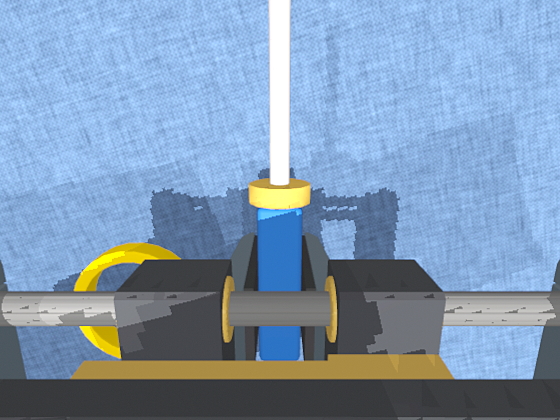

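The wrist view shows the rod straight and centred, but its tip is outside the picture. I'll check the tip against the tube in the fixed cameras.

```bash
python3 - <<'E'
from h import *
t=env.grab_frame("top")["frame"][180:250,40:160];s=env.grab_frame("side")["frame"][275:355,220:320]
a=cv2.resize(t,(600,350),interpolation=cv2.INTER_CUBIC);b=cv2.resize(s,None,fx=3,fy=3,interpolation=cv2.INTER_CUBIC)
o=np.zeros((600,600,3),np.uint8);o[:350]=a;o[355:595,:300]=b
cv2.imwrite("pics/ts.png",o[:,:,::-1])
E
```

```text
(no output)
```

View pics/ts.png

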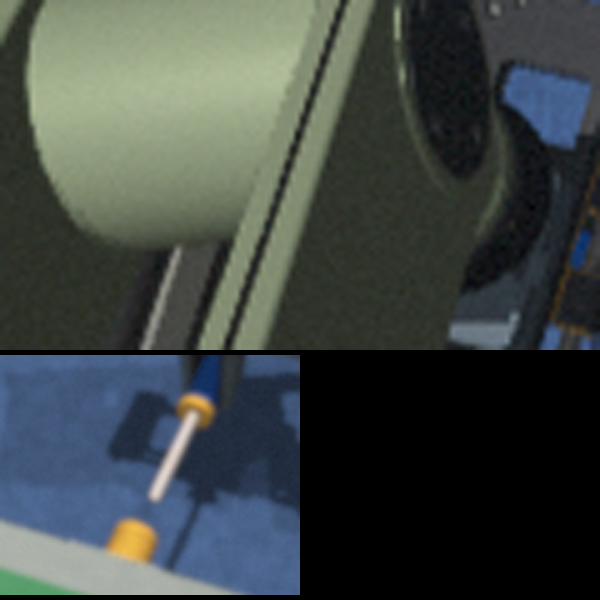

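In the side view the rod axis runs into the mouth, with the extrapolated x within about 1 px of the tube centre. I'll advance slowly while watching the force.

```bash
python3 -m handwheel '[{"gripper":0,"travel":[0.01,0,0],"twist":0},{"gripper":0,"travel":[0.01,0,0],"twist":0},{"gripper":0,"travel":[0.005,0,0],"twist":0},{"gripper":0,"travel":[0.004,0,0],"twist":0},{"gripper":0,"travel":[0.0,0,0],"twist":0}]'
python3 -m handwheel '[{"gripper":0,"travel":[0.003,0,0],"twist":0},{"gripper":0,"travel":[0.003,0,0],"twist":0},{"gripper":0,"travel":[0.003,0,0],"twist":0},{"gripper":0,"travel":[0.003,0,0],"twist":0},{"gripper":0,"travel":[0,0,0],"twist":0}]'
python3 -m handwheel '[{"gripper":0,"travel":[0.002,0,0],"twist":0},{"gripper":0,"travel":[0.002,0,0],"twist":0},{"gripper":0,"travel":[0.002,0,0],"twist":0},{"gripper":0,"travel":[0,0,0],"twist":0},{"gripper":0,"travel":[0,0,0],"twist":0}]'
python3 - <<'E'
from h import *
s=env.state();print(s["force"],s["torque"])
f=env.grab_frame("side");cv2.imwrite("pics/s5.png",cv2.resize(f["frame"][265:355,210:330,::-1],None,fx=5,fy=5,interpolation=cv2.INTER_CUBIC))
E
```

```text
time_s: 14.4
ee_pos: [494.2, 89.3, 282.7]
ee_rot: [180.0, -0.0, 74.9]
force: [0.1, 0.1, -2.1]
gripper_width: 18.0
time_s: 14.82
ee_pos: [497.2, 100.2, 282.8]
ee_rot: [180.0, -0.0, 74.8]
force: [0.3, -0.4, -1.0]
gripper_width: 18.2
time_s: 15.23
ee_pos: [498.6, 105.7, 282.7]
ee_rot: [-180.0, -0.0, 74.8]
force: [0.3, -0.2, -2.3]
gripper_width: 17.7
[ 0.32235406 -0.19141482 -2.30636136] [-0.13665408  0.04990418 -0.01613695]
```

View pics/s5.png

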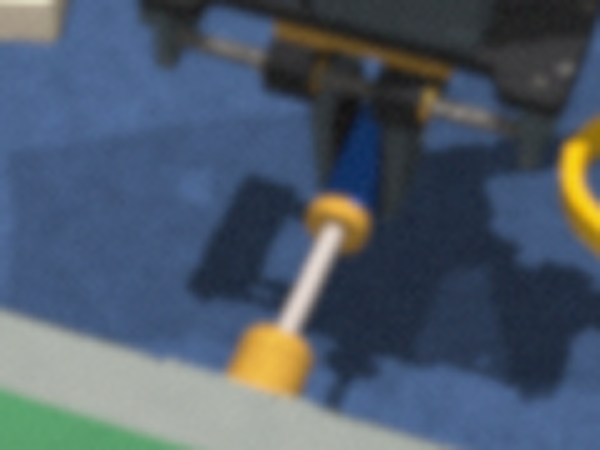

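```bash
python3 - <<'E'
from h import *
f=env.grab_frame("side");C=lambda p:((np.array(p)-[210,265]+.5)*5-.5).round(1)
y=np.radians(74.8);u=np.array([np.cos(y),np.sin(y),0]);v=np.array([-u[1],u[0],0])
g=env.state()["ee_pos"].copy();g[2]=110.5
print("collar",C(proj(f,g+43*u)),"rod at 80",C(proj(f,g+80*u)),"at mouthplane",C(proj(f,g+105*u)))
m=np.array([526,208,110.])
for n,mm in(("nom",m),("v+3",m+3*v),("v-3",m-3*v)):
    th=np.linspace(0,2*np.pi,13)
    ring=np.array([C(proj(f,mm+15*np.cos(t)*v+15*np.sin(t)*np.array([0,0,1]))) for t in th])
    print(n,C(proj(f,mm)),"ring x",ring[:,0].min(),ring[:,0].max(),"y",ring[:,1].min(),ring[:,1].max(),"back",[C(proj(f,mm+30*u+k*15*v)).tolist() for k in(1,-1)])
im=f["frame"][265:355,210:330];h=cv2.cvtColor(cv2.resize(im,None,fx=5,fy=5,interpolation=cv2.INTER_CUBIC),cv2.COLOR_RGB2HSV)
m=((h[...,0]>12)&(h[...,0]<28)&(h[...,1]>140)&(h[...,2]>80))
for r in(225,340,350,355,360,365,370):
    x=np.nonzero(m[r,200:400])[0]+200;print(r,x.min() if len(x) else None,x.max() if len(x) else None)
w=(h[...,1]<90)&(h[...,2]>130)
for r in(260,275,290,305,320):
    x=np.nonzero(w[r,260:360])[0]+260;print("shaft",r,x.mean() if len(x) else None, len(x))
E
```

```text
collar [336.3 230.1] rod at 80 [304.1 297.9] at mouthplane [281.3 346. ]
nom [281.3 349.1] ring x 246.1 316.8 y 323.0 374.7 back [[288.8, 421.3], [216.5, 398.1]]
v+3 [288.3 351.3] ring x 253.1 323.9 y 325.2 376.9 back [[296.1, 423.6], [223.7, 400.4]]
v-3 [274.2 346.9] ring x 239.1 309.7 y 320.8 372.5 back [[281.5, 419.0], [209.4, 395.9]]
225 313 366
340 246 296
350 242 304
355 239 306
360 237 307
365 234 306
370 233 303
shaft 260 317.0 29
shaft 275 310.0 29
shaft 290 305.0 25
shaft 305 298.0 25
shaft 320 289.5 26
```

The projected rod and tube agree with the picture to about 1 mm, and there is no side force. Continuing.

```bash
python3 -m handwheel '[{"gripper":0,"travel":[0.003,0,0],"twist":0},{"gripper":0,"travel":[0.003,0,0],"twist":0},{"gripper":0,"travel":[0.003,0,0],"twist":0},{"gripper":0,"travel":[0.003,0,0],"twist":0},{"gripper":0,"travel":[0,0,0],"twist":0}]'
python3 -m handwheel '[{"gripper":0,"travel":[0.003,0,0],"twist":0},{"gripper":0,"travel":[0.003,0,0],"twist":0},{"gripper":0,"travel":[0.003,0,0],"twist":0},{"gripper":0,"travel":[0.003,0,0],"twist":0},{"gripper":0,"travel":[0,0,0],"twist":0}]'
```

```text
time_s: 15.75
ee_pos: [502.0, 117.8, 282.8]
ee_rot: [180.0, -0.0, 74.8]
force: [-0.0, -0.5, -2.4]
gripper_width: 17.8
time_s: 16.17
ee_pos: [505.1, 129.3, 282.8]
ee_rot: [180.0, -0.0, 74.8]
force: [0.6, -0.2, -2.3]
gripper_width: 17.8
```

```bash
python3 -m handwheel '[{"gripper":0,"travel":[0.004,0,0],"twist":0},{"gripper":0,"travel":[0.004,0,0],"twist":0},{"gripper":0,"travel":[0.004,0,0],"twist":0},{"gripper":0,"travel":[0.004,0,0],"twist":0},{"gripper":0,"travel":[0,0,0],"twist":0}]'
python3 -m handwheel '[{"gripper":0,"travel":[0.003,0,0],"twist":0},{"gripper":0,"travel":[0.003,0,0],"twist":0},{"gripper":0,"travel":[0.003,0,0],"twist":0},{"gripper":0,"travel":[0.003,0,0],"twist":0},{"gripper":0,"travel":[0,0,0],"twist":0}]'
python3 -m handwheel '[{"gripper":0,"travel":[0.002,0,0],"twist":0},{"gripper":0,"travel":[0,0,0],"twist":0},{"gripper":0,"travel":[0.002,0,0],"twist":0},{"gripper":0,"travel":[0,0,0],"twist":0}]'
```

```text
time_s: 16.58
ee_pos: [509.4, 145.0, 282.8]
ee_rot: [180.0, -0.0, 74.8]
force: [0.7, -1.1, -2.1]
gripper_width: 17.4
time_s: 17.0
ee_pos: [512.5, 156.3, 282.8]
ee_rot: [180.0, -0.0, 74.8]
force: [-1.2, 1.3, -1.9]
gripper_width: 17.7
time_s: 17.33
ee_pos: [513.4, 159.8, 282.8]
ee_rot: [180.0, -0.0, 74.8]
force: [0.6, 0.5, -1.2]
gripper_width: 17.6
```

```bash
python3 -m handwheel '[{"gripper":0,"travel":[0.002,0,0],"twist":0},{"gripper":0,"travel":[0.001,0,0],"twist":0},{"gripper":0,"travel":[0,0,0],"twist":0}]'
python3 -m handwheel '[{"gripper":0,"travel":[0.002,0,0],"twist":0},{"gripper":0,"travel":[0,0,0],"twist":0}]'
python3 -m handwheel '[{"gripper":0,"travel":[0.0015,0,0],"twist":0},{"gripper":0,"travel":[0,0,0],"twist":0}]'
```

```text
time_s: 17.58
ee_pos: [514.2, 162.8, 282.7]
ee_rot: [180.0, -0.0, 74.8]
force: [-0.3, 0.0, -1.3]
gripper_width: 17.7
time_s: 17.75
ee_pos: [514.7, 164.7, 282.8]
ee_rot: [180.0, -0.0, 74.8]
force: [0.9, 1.0, -2.1]
gripper_width: 17.9
time_s: 17.92
ee_pos: [514.9, 165.8, 282.7]
ee_rot: [-180.0, 0.1, 74.8]
force: [0.8, -3.0, -0.3]
gripper_width: 17.9
```

```bash
python3 -m handwheel '[{"gripper":0,"travel":[0.001,0,0],"twist":0},{"gripper":0,"travel":[0,0,0],"twist":0}]'
python3 -m handwheel '[{"gripper":0,"travel":[0.001,0,0],"twist":0},{"gripper":0,"travel":[0,0,0],"twist":0}]'
python3 -m handwheel '[{"gripper":0,"travel":[0.001,0,0],"twist":0},{"gripper":0,"travel":[0,0,0],"twist":0},{"gripper":0,"travel":[0,0,0],"twist":0},{"gripper":0,"travel":[0,0,0],"twist":0}]'
```

```text
time_s: 18.08
ee_pos: [515.1, 166.1, 282.8]
ee_rot: [-180.0, 0.2, 74.9]
force: [-1.0, -5.8, 0.1]
gripper_width: 17.8
time_s: 18.25
ee_pos: [515.2, 166.4, 282.8]
ee_rot: [-180.0, 0.3, 74.9]
force: [-1.6, -9.0, 2.0]
gripper_width: 17.4
time_s: 18.58
ee_pos: [515.3, 166.7, 282.8]
ee_rot: [-180.0, 0.4, 74.9]
force: [-1.7, -11.6, 3.2]
gripper_width: 18.3
```

```bash
python3 -m handwheel '[{"gripper":0,"travel":[0.001,0,0],"twist":0},{"gripper":0,"travel":[0,0,0],"twist":0},{"gripper":0,"travel":[0,0,0],"twist":0},{"gripper":0,"travel":[0,0,0],"twist":0},{"gripper":0,"travel":[0,0,0],"twist":0}]'
python3 - <<'E'
from h import *
f=env.grab_frame("side");w=env.grab_frame("wrist")["frame"]
o=np.zeros((600,600,3),np.uint8);o[:350]=cv2.resize(f["frame"][285:355,200:320],(600,350),interpolation=cv2.INTER_CUBIC)
o[350:]=cv2.resize(w[0:233],(600,250));cv2.imwrite("pics/s6.png",o[:,:,::-1])
E
```

```text
time_s: 19.0
ee_pos: [515.4, 167.1, 282.9]
ee_rot: [-180.0, 0.5, 74.9]
force: [-2.5, -14.9, 4.2]
gripper_width: 17.8
```

View pics/s6.png

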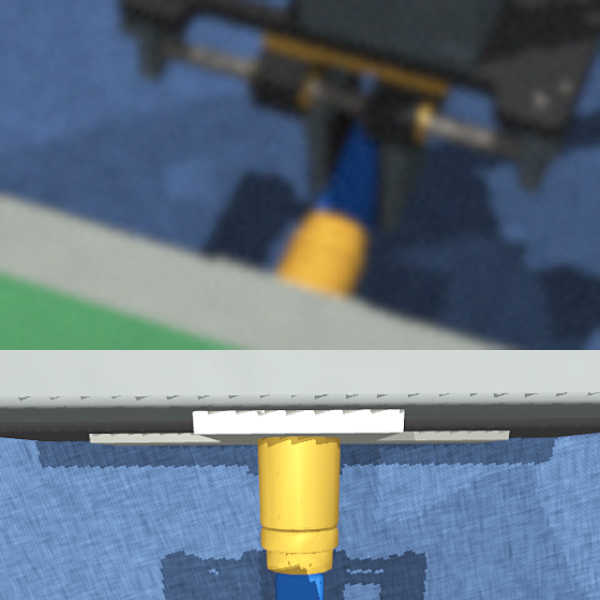

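The side and wrist views both show the collar flush on the tube mouth, with about 15 N of axial force. Now I'll draw it out, lift it and turn it.

```bash
python3 -m handwheel '[{"gripper":0,"travel":[-0.005,0,0],"twist":0},{"gripper":0,"travel":[-0.01,0,0],"twist":0},{"gripper":0,"travel":[-0.01,0,0],"twist":0},{"gripper":0,"travel":[-0.01,0,0],"twist":0},{"gripper":0,"travel":[-0.01,0,0],"twist":0}]'
python3 -m handwheel '[{"gripper":0,"travel":[-0.01,0,0],"twist":0},{"gripper":0,"travel":[-0.01,0,0],"twist":0},{"gripper":0,"travel":[-0.01,0,0],"twist":0},{"gripper":0,"travel":[-0.01,0,0],"twist":0},{"gripper":0,"travel":[-0.01,0,0],"twist":0}]'
python3 -m handwheel '[{"gripper":0,"travel":[-0.01,0,0],"twist":0},{"gripper":0,"travel":[-0.01,0,0],"twist":0},{"gripper":0,"travel":[-0.015,0,0],"twist":0},{"gripper":0,"travel":[0,0,0],"twist":0},{"gripper":0,"travel":[0,0,0],"twist":0}]'
python3 -m handwheel '[{"gripper":0,"travel":[0,0,-0.015],"twist":0},{"gripper":0,"travel":[0,0,-0.015],"twist":0},{"gripper":0,"travel":[0,0,-0.015],"twist":0},{"gripper":0,"travel":[0,0,-0.015],"twist":0},{"gripper":0,"travel":[0,0,0],"twist":0}]'
python3 -m handwheel '[{"gripper":0,"travel":[0,0,0],"twist":0.09},{"gripper":0,"travel":[0,0,0],"twist":0.1},{"gripper":0,"travel":[0,0,0],"twist":0.1},{"gripper":0,"travel":[0,0,0],"twist":0.1},{"gripper":0,"travel":[0,0,0],"twist":0.1}]'
python3 -m handwheel '[{"gripper":0,"travel":[0,0,0],"twist":0.1},{"gripper":0,"travel":[0,0,0],"twist":0.1},{"gripper":0,"travel":[0,0,0],"twist":0.1},{"gripper":0,"travel":[0,0,0],"twist":0.1},{"gripper":0,"travel":[0,0,0],"twist":0.1}]'
python3 -m handwheel '[{"gripper":0,"travel":[0,0,0],"twist":0.1},{"gripper":0,"travel":[0,0,0],"twist":0.1},{"gripper":0,"travel":[0,0,0],"twist":0.1},{"gripper":0,"travel":[0,0,0],"twist":0},{"gripper":0,"travel":[0,0,0],"twist":0}]'
python3 - <<'E'
from h import *
s=env.state();print(s["ee_pos"],s["ee_rot"],s["gripper_width"])
for c in("wrist","top","side"):
  f=env.grab_frame(c)
  for t in("gauge_grip","gauge_tip","gauge_collar","beam","reader"):
    b=best(c,t)
    if b:print(c,t,round(b[1],2),b[0],onz(f,b[0],170 if 'gauge' in t else Z[t]).round(1))
E
```

```text
time_s: 19.52
ee_pos: [503.9, 125.5, 282.7]
ee_rot: [-180.0, -0.0, 74.8]
force: [-0.3, -1.5, -1.8]
gripper_width: 17.9
time_s: 19.93
ee_pos: [490.9, 77.1, 282.8]
ee_rot: [180.0, -0.0, 74.8]
force: [-0.9, 0.5, -1.6]
gripper_width: 18.0
time_s: 20.35
ee_pos: [481.9, 43.7, 282.8]
ee_rot: [180.0, -0.0, 74.7]
force: [0.3, 1.7, -1.7]
gripper_width: 17.8
time_s: 20.77
ee_pos: [483.1, 44.8, 345.5]
ee_rot: [179.7, -0.1, 74.8]
force: [-0.0, -0.4, -0.9]
gripper_width: 17.5
time_s: 21.18
ee_pos: [481.9, 44.7, 341.8]
ee_rot: [-179.9, 0.0, 46.5]
force: [0.0, 0.8, -1.9]
gripper_width: 18.1
time_s: 21.6
ee_pos: [481.9, 44.7, 341.8]
ee_rot: [-180.0, 0.1, 17.8]
force: [0.4, -0.2, -1.3]
gripper_width: 18.0
time_s: 22.02
ee_pos: [481.9, 44.6, 342.0]
ee_rot: [-180.0, 0.1, 1.1]
force: [0.2, -0.3, -2.3]
gripper_width: 17.7
[481.93131868  44.5958084  342.03660409] [-1.79986207e+02  5.74416850e-02  1.06998947e+00] 17.74406127649474
wrist gauge_grip 0.83 [278.1, 280.1] [481.4  44.3 170. ]
wrist gauge_collar 0.7 [277.9, 184.7] [524.9  45.2 170. ]
top gauge_tip 0.47 [157.7, 167.0] [607.9  43.2 170. ]
top gauge_collar 0.79 [155.8, 205.1] [528.  45. 170.]
top beam 0.62 [234.5, 127.9] [ 712.4 -108.8  110. ]
top reader 0.82 [243.4, 143.0] [ 716.4 -118.6   -0. ]
side gauge_grip 0.25 [261.7, 333.2] [528.  250.4 170. ]
side gauge_tip 0.75 [342.0, 306.5] [381.3 174.5 170. ]
side gauge_collar 0.69 [273.3, 255.0] [527.4  43.8 170. ]
side beam 0.67 [209.7, 225.2] [ 706.8 -113.7  110. ]
side reader 0.65 [213.3, 253.9] [ 709.2 -123.5    0. ]
```

```bash
python3 -m handwheel '[{"gripper":0,"travel":[0.0092,0.027,0],"twist":0},{"gripper":0,"travel":[0.0092,0.027,0],"twist":0},{"gripper":0,"travel":[0.0092,0.027,0],"twist":0},{"gripper":0,"travel":[0.0092,0.027,0],"twist":0},{"gripper":0,"travel":[0.0092,0.027,0],"twist":0}]'
python3 -m handwheel '[{"gripper":0,"travel":[0.009,0.027,0],"twist":0},{"gripper":0,"travel":[0,0,0.02],"twist":0},{"gripper":0,"travel":[0,0,0.02],"twist":0},{"gripper":0,"travel":[0,0,0.02],"twist":0},{"gripper":0,"travel":[0,0,0],"twist":0}]'
python3 -m handwheel '[{"gripper":0,"travel":[0,0,0],"twist":0},{"gripper":0,"travel":[0,0,0],"twist":0}]'
python3 - <<'E'
from h import *
s=env.state();print(s["ee_pos"],s["ee_rot"],s["gripper_width"])
for c in("wrist","top","side"):
  f=env.grab_frame(c)
  for t in("gauge_grip","gauge_tip","gauge_collar","beam","reader"):
    b=best(c,t)
    if b:print(c,t,round(b[1],2),b[0],onz(f,b[0],110 if 'gauge' in t else Z[t]).round(1))
t=env.grab_frame("top")["frame"][100:180,180:300];s=env.grab_frame("side")["frame"][180:280,160:310]
o=np.zeros((600,600,3),np.uint8);o[:300]=cv2.resize(t,(600,400),interpolation=cv2.INTER_CUBIC)[:300];o[300:]=cv2.resize(s,(600,400),interpolation=cv2.INTER_CUBIC)[50:350]
cv2.imwrite("pics/r1.png",o[:,:,::-1])
E
```

```text
time_s: 23.33
ee_pos: [530.4, -91.2, 342.7]
ee_rot: [-180.0, -0.0, 0.9]
force: [0.3, -0.3, -1.7]
gripper_width: 17.9
time_s: 23.75
ee_pos: [538.2, -116.7, 279.0]
ee_rot: [-179.9, 0.5, 0.9]
force: [-0.5, -0.3, -1.4]
gripper_width: 17.9
time_s: 23.92
ee_pos: [540.1, -116.8, 283.7]
ee_rot: [180.0, -0.1, 0.9]
force: [-0.1, -0.0, -1.9]
gripper_width: 18.0
[ 540.07101647 -116.77107645  283.70486826] [ 1.79982094e+02 -9.95732099e-02  9.15260648e-01] 18.039395762680705
wrist gauge_grip 0.87 [275.5, 275.5] [ 541.4 -115.9  110. ]
wrist gauge_collar 0.84 [279.4, 183.4] [ 583.7 -117.   110. ]
top gauge_collar 0.4 [332.6, 321.2] [ 286.4 -307.6  110. ]
top beam 0.7 [348.0, 241.5] [ 449.9 -348.5  110. ]
top reader 0.57 [243.6, 143.7] [ 714.6 -119.1    0. ]
side gauge_grip 0.74 [271.3, 228.9] [ 548.4 -114.   110. ]
side gauge_tip 0.48 [226.0, 225.9] [ 664.8 -114.9  110. ]
side gauge_collar 0.59 [260.6, 229.9] [ 574.9 -107.5  110. ]
side beam 0.81 [208.8, 223.5] [ 710.5 -120.2  110. ]
side reader 0.59 [212.8, 258.4] [ 706.9 -106.     0. ]
```

View pics/r1.png

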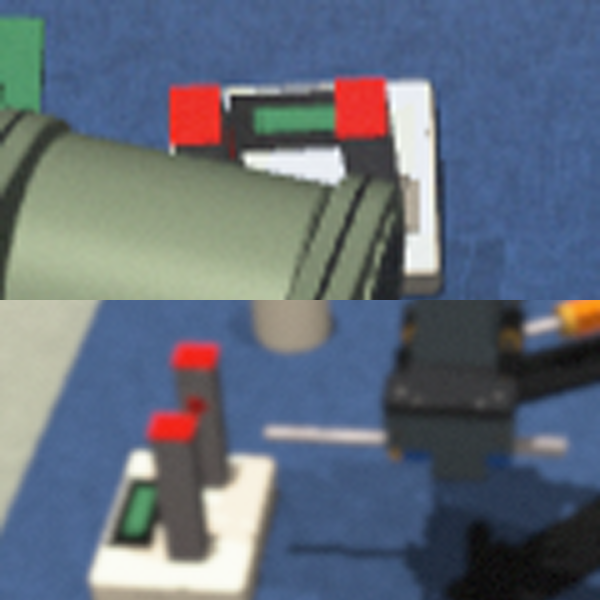

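The rod is level and lined up with the gap, with the tip about 49 mm short of the beam. I'll advance it.

```bash
python3 -m handwheel '[{"gripper":0,"travel":[0.01,0,0],"twist":0},{"gripper":0,"travel":[0.01,0,0],"twist":0},{"gripper":0,"travel":[0.01,0,0],"twist":0},{"gripper":0,"travel":[0.01,0,0],"twist":0},{"gripper":0,"travel":[0.006,0,0],"twist":0}]'
python3 -m handwheel '[{"gripper":0,"travel":[0.003,0,0],"twist":0},{"gripper":0,"travel":[0,0,0],"twist":0},{"gripper":0,"travel":[0,0,0],"twist":0},{"gripper":0,"travel":[0,0,0],"twist":0},{"gripper":0,"travel":[0,0,0],"twist":0}]'
python3 - <<'E'
from h import *
s=env.state();print(s["ee_pos"],s["ee_rot"],s["gripper_width"],s["force"],abs(s["qvel"]).max())
for c in("wrist","top","side"):
  f=env.grab_frame(c)
  for t in("gauge_grip","gauge_tip","gauge_collar","beam","reader"):
    b=best(c,t)
    if b:print(c,t,round(b[1],2),b[0],onz(f,b[0],110 if 'gauge' in t else Z[t]).round(1))
w=env.grab_frame("wrist")["frame"];s=env.grab_frame("side")["frame"][180:280,160:310]
o=np.zeros((600,600,3),np.uint8);o[:300]=cv2.resize(w,(600,450))[:300];o[300:]=cv2.resize(s,(600,400),interpolation=cv2.INTER_CUBIC)[50:350]
cv2.imwrite("pics/r2.png",o[:,:,::-1])
E
```

```text
time_s: 25.33
ee_pos: [587.4, -116.0, 282.7]
ee_rot: [180.0, -0.1, 0.9]
force: [0.2, 0.2, -0.0]
gripper_width: 17.9
time_s: 25.75
ee_pos: [588.2, -116.0, 282.7]
ee_rot: [-180.0, 0.0, 0.9]
force: [-0.3, 0.4, -1.5]
gripper_width: 17.9
[ 588.15396214 -115.99925019  282.6980177 ] [-1.79988952e+02  2.78054227e-02  8.98162739e-01] 17.899412704259966 [-0.34749273  0.43641311 -1.45364079] 0.16243316773441985
wrist gauge_grip 0.59 [278.2, 278.1] [ 588.3 -116.3  110. ]
wrist gauge_collar 0.82 [277.3, 183.8] [ 631.4 -115.3  110. ]
wrist reader 0.91 [282.9, 24.5] [ 714.2 -117.     0. ]
side gauge_grip 0.55 [253.3, 229.0] [ 593.8 -109.3  110. ]
side gauge_tip 0.55 [205.7, 226.4] [ 715.9 -108.   110. ]
side gauge_collar 0.6 [295.3, 259.1] [481.1 -10.1 110. ]
side beam 0.7 [207.6, 223.9] [ 713.3 -118.4  110. ]
side reader 0.64 [215.8, 257.9] [ 699.3 -108.6    0. ]
```

View pics/r2.png

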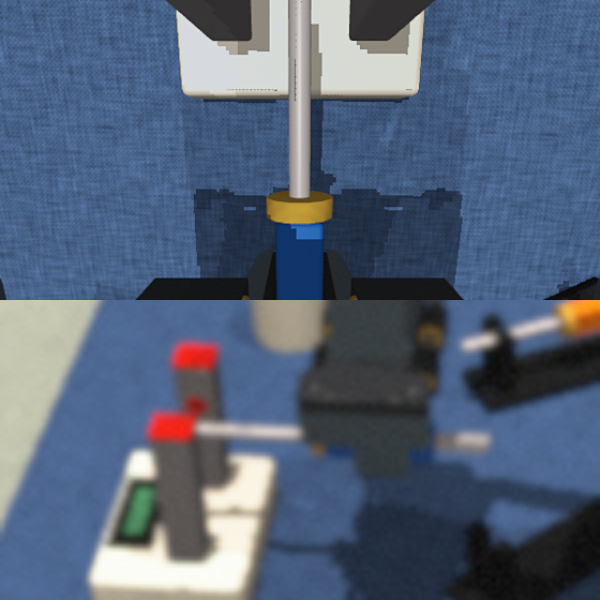

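The wrist view shows the rod midway between the posts: inner edges at columns 251 and 349, rod at 300. By kinematics the tip is at about (711,-114), against the beam at (712.5,-114.5). I'm handing in.

```bash
python3 -c "
from workcell import env
print(env.job_done()); s=env.state(); print(s['time_s'],s['ee_pos'],s['gripper_width'],s['force'])"
```

```text
the job is handed in; nothing more can be done
None
the job is handed in; nothing more can be done
```

I slid the blue gauge into the guide tube until its collar stopped on the mouth. I then drew it out and am holding it level in the reader's gap with its tip in the beam. The job was handed in at about 26 s of the 58 s allowed; the simulator gives no verdict.

- **In the tube:** pushing met about 15 N along the tube where I had predicted the stop. Both the side and wrist pictures showed the collar flush on the mouth.
- **Drawn out:** I pulled back to about 48 mm clear of the mouth before lifting and turning.
- **At the reader:** the tip works out to about (711, -114, 111) mm, against a beam middle measured at about (712.5, -114.5, 110) mm. The rod is level and within about 1° of the gap's direction. The wrist picture shows it midway between the posts, the outside force was only about 1.5 N, and the grip was steady at 17.9 mm.
- **Disagreements:** the trained networks' positions from the side camera scattered by up to about 10 mm across the view. The top camera's view was blocked at the end. I relied on the arm's own position, the image edges and the wrist view instead.
- **Not checked:** I made no final measurement of the orange gauge and the loose items. I saw no sign of touching any of them.

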